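# Open the safety cap of the oblong solvent tin

## Task

Open the oblong tin: its safety cap only lets go while you hold it pressed down firmly and turn it anticlockwise (seen from above) a bit less than a quarter turn; then lift the cap straight off. Set the cap down, not dropped, the right way up and flat on the floor of the wooden tray and let go of it. Leave the round can with the similar cap standing where it is.

Things in the scene. Friction and masses are not known exactly. Their poses are not given: they have to be found in the camera images.
- cap: Grey plastic cap on the oblong tin, 60 g: 60 mm round, hollow skirt 28 mm deep, disc top 33 mm above origin; on it a wing to grip, 16 mm thick (cap x), 50 long (cap y), 33 to 57 mm up. Origin: on the axis at the skirt's lower edge, z up. Sprung: 8 N starts it down, 12 N at 7 mm, 14 N at the stop, 10 mm. Pressed 5 to 9 mm it turns anticlockwise (+z) to a stop at 100 degrees; free to lift at 60 to 100.
- tin: Oblong bare-metal tin strapped to the bench, 80 (x) by 130 mm (y), top at 130 mm; wire handle to 147 mm high, 66 mm from the neck. Origin at bench height under the neck's axis; the tin reaches 40 mm to -y, 90 mm to +y. Locked cap: on the neck's axis, origin 143 mm up, wing along the tin's long side (y); pressed under 4 mm it turns only 5 degrees. Raise it 25 mm or more to clear the neck.
- round_can: A bystander: round bare-metal can, 104 mm across, 200 mm tall in all with the same kind of grey winged cap on its middle; loose, 1.3 kg, to be left alone. Origin at the centre of its underside.
- tray: Open shallow wooden tray, 120 mm (x) by 150 mm (y), 24 mm high, walls and floor 6 mm thick, empty, loose on the bench, 0.8 kg. Origin at the centre of its underside, so the floor's upper face is 6 mm above it.
There are look-alikes about, which are no part of the job. What is shaped like the cap but green or yellow is not meant.

How it is judged:
By the outcome, as a careful person would: the job done as asked, in the order asked, and still so for the second after the job is handed in, with the robot touching nothing.
It also fails if it takes over 64 s, if anything falls off the work surface, if the arm or the gripper's body presses on something with over 40 N, if the wrist force passes 120 N, or if a joint passes its speed limit or range.

## Robot

A 6-joint arm with a two-finger parallel gripper is mounted at the origin on the work surface. World frame = base frame: x ahead of the robot, y to its left, z up, the work surface at z = 0. Lengths are in m, angles in rad, forces in N, time in s.
With the tool pointing down it reaches from about 0.35 to 0.975 m from the base axis. Payload 7.1 kg.
Tool frame: the origin (TCP) lies at the centre of the arm's flange, where the gripper is bolted on; the fingertips stand 182 mm ahead of it and the grasp point (between the pads) lies 163 mm ahead of it (env.tip_extent is the distance from the TCP to the fingertips, in m); z points along the fingers, y is the line along which they close (so a half turn about z gives the same grasp; the last joint's range is limited). The gripper opens to 88 mm and grips with 3 to 60 N. Pads are 20 mm wide; open, the fingers measure 115 mm over their backs; the gripper's body (75 mm by 178 mm) begins 61 mm behind the grasp point.
Start: joints at [-1.329, 0.423, 1.63, -0, 1.089, -0.019], TCP at [0.161, -0.604, 0.405] pointing down, gripper open.
Joint ranges: [-3, 3], [-0.9, 2.11], [0.09, 2.58], [-1.31, 4.45], [0.11, 2.69], [-2.54, 2.54]. Speed limits (rad/s): [2.39, 2.39, 3.01, 3.14, 3.14, 3.14].

## Interface

Orientations are given as a rotation vector (axis times angle).
In Python, from station import env, viewer gives the robot as it stands.
- The arm moves only by the tool step_arm, never from a script. Its argument "motion" is a list of rows, each a list of 4 numbers: the shift along the tool's x, y, z in mm, then the turn about the tool's z in rad. In form: [[x, y, z, twist], ...]. A call has 1 to 5 rows; each row is the pose to reach, as a shift and turn from the pose commanded when the call began, along the tool's axes at that moment; what a row does not reach only later rows make up. A row lasts 1/8 s, in which the tool goes at most 62.5 mm and 10.7 degrees, less where a joint would pass 70% of its speed; a pose out of reach is approached as far as the arm can. A call with a gripper value outside its range is refused whole. "grip" is the gripper command: -1 is fully open, 1 is shut, values between are in proportion, set as the call begins (left out, the last holds). The fingers move at their own pace and stop on an object; "force" is the grip in N (left out, the last holds). Time passes only in rows, so rows that repeat a pose let the fingers close. It gives the time, the measured TCP pose, the force, the opening and the grip force at its end, in the units of the state.
- env.get_state(): the state, without advancing time (a new reading comes with each control period).
- viewer.grab_frame(name): name is "scene" or "side" or "wrist"; returns a dict with "color" (480x640x3 uint8, blue, green, red), "camera_matrix" (3x3 intrinsics, pixels), "extrinsics" (4x4, takes a point from camera to world coordinates); the wrist camera has in their place "T_tool_cam" (4x4, takes a point from camera to tool coordinates, whose origin is the TCP and whose axes are the flange's). Camera axes: x right, y down, z forward; pixel columns grow to the right and rows downward; lengths in m; the calibration is good to about 2 mm. A picture is of the moment at which its call begins: read the wrist's pose just before it. There is no depth.
- env.finish_job(): hands the job in; it is judged then, once.
The state is a dict: "time_s": time; "q": joint angles; "joint_vel": joint speeds; "effort": joint torques, N m; "tcp_pos": TCP position; "orientation": TCP orientation; "ft_force": force on the tool from outside, world axes, zero at the start; "torque": the same for the moment, N m; "finger_gap": finger opening in m; "grip_force": force on a finger pad.
Only numpy, scipy, OpenCV 4.12 (cv2) and the standard library are available. Lean on these libraries where they do the work, as an engineer would, in place of code of your own. Each camera call takes 0.05 s, during which the arm holds its last target. There are 200 camera calls.

## Working session

There is one attempt and no reset: what is moved stays moved. The work goes in short steps, Python scripts to look and compute and a tool call to move; the robot and the scene stay as the last step left them, time stands still between calls to the robot, and variables do not carry over. Pictures are saved under pics/ and viewed, at most 10 in all, crops included, and the job is handed in when it is done.

Besides the shell and the picture viewer there is one more tool, called after ">>>" by a JSON object that holds its "op" and its "data", one argument or row to a line. step_arm: Moves the arm, as the interface text tells. Its arguments: {"type":"object","properties":{"motion":{"type":"array"},"grip":{"type":"number"},"force":{"type":"number"}},"required":["motion"]}

```bash
mkdir -p pics
python3 - <<'E'
from station import env, viewer
import cv2,json,numpy as np
s=env.get_state(); print({k:np.round(v,4).tolist() for k,v in s.items()})
for n in("scene","side"):
    f=viewer.grab_frame(n); cv2.imwrite(f"pics/{n}1.png",f["color"])
    np.savez(f"{n}.npz",K=f["camera_matrix"],E=f["extrinsics"]); print(n,f["camera_matrix"],f["extrinsics"])
E
```

```text
{'time_s': 0.0, 'q': [-1.329, 0.4238, 1.6307, 0.0, 1.0886, -0.019], 'joint_vel': [0.0015, -0.0013, -0.002, -0.001, 0.0004, -0.0008], 'effort': [0.0004, -54.4615, -27.3672, 0.0644, 0.0227, -0.0001], 'tcp_pos': [0.1611, -0.6036, 0.4039], 'orientation': [-3.1134, -0.4083, 0.0003], 'ft_force': [0.0957, -0.7508, 0.6392], 'torque': [-0.0444, 0.0443, 0.0113], 'grip_force': 0.0, 'finger_gap': 0.0878}
scene [[460.41141787   0.         317.35559054]
 [  0.         460.41141787 235.01915818]
 [  0.           0.           1.        ]] [[-0.66766378  0.63675554 -0.38570385  0.87344039]
 [ 0.74442793  0.57606555 -0.33760264  0.51563108]
 [ 0.00722035 -0.51253377 -0.85863671  1.01964591]
 [ 0.          0.          0.          1.        ]]
side [[441.83698214   0.         313.16169295]
 [  0.         441.83698214 232.87214007]
 [  0.           0.           1.        ]] [[-0.96928324 -0.16352086  0.18371425  0.28884108]
 [-0.24593546  0.65168843 -0.71750814  0.75376003]
 [-0.00239691 -0.74065047 -0.67188625  0.68917852]
 [ 0.          0.          0.          1.        ]]
```

View pics/scene1.png

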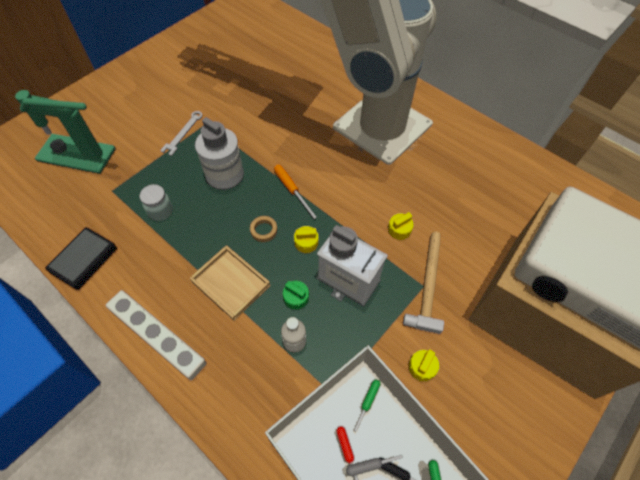

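View pics/side1.png

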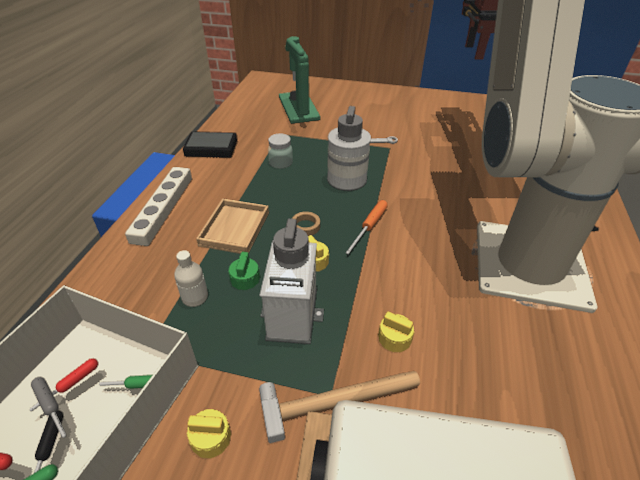

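The scene view shows the tin with its grey cap at about (343,240) and the tray at (230,282). In the side view the cap is at (290,240) and the tray at (234,225). The round can is at (220,155) in the scene view. I'll enlarge both views.

Run:
```python
import cv2
a=cv2.imread("pics/scene1.png")[215:325,185:390]; b=cv2.imread("pics/side1.png")[190:345,190:340]
for im,n,k,x0,y0 in((a,"sc2",3.9,185,215),(b,"si2",3.8,190,190)):
    o=cv2.resize(im,None,fx=k,fy=k,interpolation=cv2.INTER_CUBIC)
    for x in range((x0//20+1)*20,x0+im.shape[1],20):
        X=int((x-x0+.5)*k);cv2.line(o,(X,0),(X,8),(0,0,255),1);cv2.putText(o,str(x),(X+2,12),0,.4,(0,0,255),1)
    for y in range((y0//20+1)*20,y0+im.shape[0],20):
        Y=int((y-y0+.5)*k);cv2.line(o,(0,Y),(8,Y),(0,0,255),1);cv2.putText(o,str(y),(9,Y+4),0,.4,(0,0,255),1)
    print(o.shape);cv2.imwrite(f"pics/{n}.png",o)
```

```text
(429, 800, 3)
(589, 570, 3)
```

View pics/sc2.png

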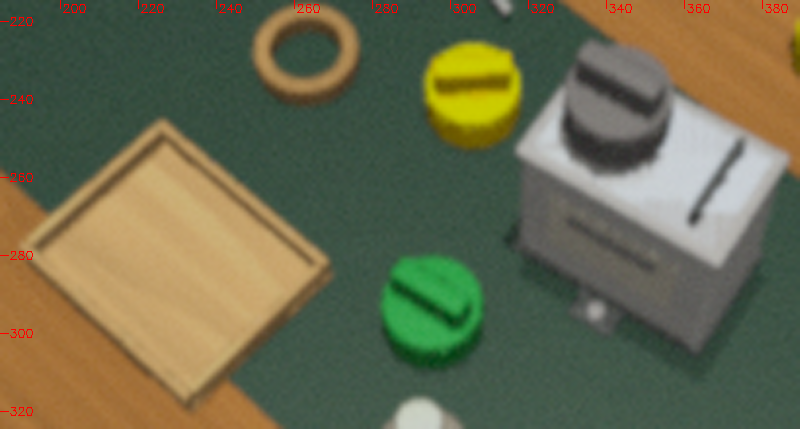

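View pics/si2.png

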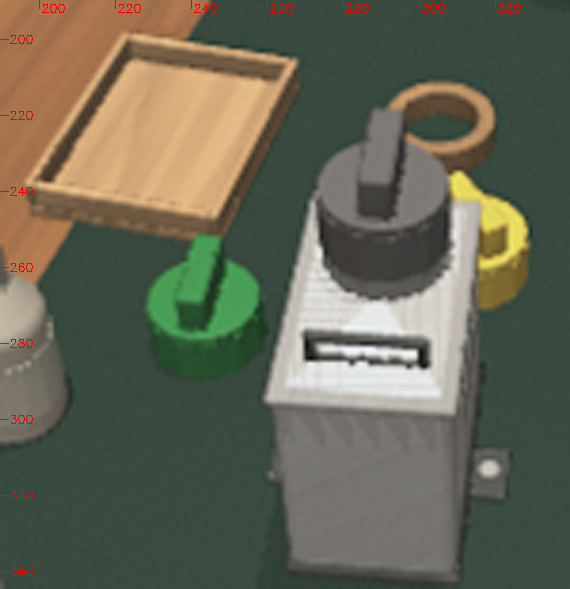

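The crops give the tin's top corners. In the scene crop they are (516,153), (788,157) and (720,266). In the side crop they are (313,200), (456,413) and (266,400). The cap disc centre is near (617,93) in the scene crop and (384,195) in the side crop, and I have the four tray corners too. Next I'll triangulate these.

```bash
cat > h.py <<'E'
import numpy as np,cv2
C={n:np.load(n+".npz") for n in("scene","side")}
def P(n):
    return C[n]["K"]@np.linalg.inv(C[n]["E"])[:3]
def tri(a,b):
    X=cv2.triangulatePoints(P("scene"),P("side"),np.float64(a).reshape(2,1),np.float64(b).reshape(2,1)).ravel();X=X[:3]/X[3]
    e=[np.linalg.norm((lambda p:p[:2]/p[2])(P(n)@np.append(X,1))-q) for n,q in(("scene",a),("side",b))]
    return X,e
def sc(p): return np.array(p)/3.9+[184.5,214.5]
def si(p): return np.array(p)/3.8+[189.5,189.5]
E
python3 - <<'E'
from h import *
D={"tin+x-y":((516,153),(313,200)),"tin-x+y":((788,157),(456,413)),"tin+x+y":((720,266),(266,400)),
"disc":((617,93),(384,195)),"tray+x-y":((27,247),(127,35)),"tray-x-y":((162,120),(298,62)),"tray-x+y":((331,262),(217,222)),"tray+x+y":((190,394),(28,187))}
R={}
for k,(a,b) in D.items():
    R[k],e=tri(sc(a),si(b)); print(k,R[k].round(4),np.round(e,1))
t=[R[k][:2] for k in R if k[:4]=="tray"]; print("tray c",np.mean(t,0),[np.linalg.norm(t[i]-t[i-1]) for i in range(4)])
v=R["tin+x+y"]-R["tin+x-y"]; u=R["tin+x+y"]-R["tin-x+y"]
print("tin len",np.linalg.norm(v),np.linalg.norm(u),"yaw",np.degrees(np.arctan2(-v[0],v[1])),np.degrees(np.arctan2(u[1],u[0])))
yh=v[:2]/np.linalg.norm(v[:2]); xh=np.array([yh[1],-yh[0]])
print("neck",R["tin+x-y"][:2]+.04*yh-.04*xh, R["tin+x+y"][:2]-.09*yh-.04*xh, R["tin-x+y"][:2]-.09*yh+.04*xh)
w=t[3]-t[0]; print("tray yaw",np.degrees(np.arctan2(-w[0],w[1])))
E
```

```text
tin+x-y [0.5099 0.1967 0.1278] [0.3 0.4]
tin-x+y [0.409  0.3118 0.1304] [0.3 0.5]
tin+x+y [0.4888 0.3262 0.1328] [0.2 0.2]
disc [0.4627 0.2284 0.1711] [0.4 0.5]
tray+x-y [ 0.7151 -0.0193  0.0259] [0.6 0.7]
tray-x-y [ 0.6002 -0.0243  0.0237] [0. 0.]
tray-x+y [0.5984 0.1256 0.024 ] [0.1 0.1]
tray+x+y [0.7142 0.1256 0.0256] [0.2 0.2]
tray c [0.65697008 0.05189579] [np.float64(0.14499588989285286), np.float64(0.11505406228392884), np.float64(0.14989211840656672), np.float64(0.11578253895661597)]
tin len 0.13132446829962244 0.08112801905643936 yaw 9.219634080676862 10.260855165125058
neck [0.46396995 0.22978244] [0.46377321 0.23099454] [0.46294595 0.22936743]
tray yaw 0.3650704040594667
```

>>> {"op": "step_arm", "data": {
  "motion": [
    [0,0,-60,-0.15],
    [40,-25,-70,-0.3],
    [90,-55,-70,-0.45],
    [140,-87,-70,-0.6],
    [190,-118,-70,-0.75]
  ],
  "grip": -1
}}

```text
time_s: 0.72
tcp_pos: [0.3152, -0.4393, 0.4745]
orientation: [-2.745, -1.527, -0.0]
ft_force: [0.5, 0.4, 0.5]
finger_gap: 0.0878
grip_force: 0.0
```

```bash
cat > go.py <<'E'
import sys,numpy as np
from station import env
from scipy.spatial.transform import Rotation as R
s=env.get_state(); r=R.from_rotvec(s["orientation"]); M=r.as_matrix()
print("t",round(s["time_s"],2),"tcp",np.round(s["tcp_pos"],4),"yaw_y",round(np.degrees(np.arctan2(M[1,1],M[0,1])),2),"tilt",np.round(M[:,2],4),"q0,5",np.round(s["q"],3)[[0,5]],"F",np.round(s["ft_force"],1),"gap",round(s["finger_gap"],4),"gf",round(s["grip_force"],1))
if len(sys.argv)>3:
    d=np.array(sys.argv[1:4],float)-s["tcp_pos"]; print("shift mm",np.round(M.T@d*1e3,1))
if len(sys.argv)>4:
    y=np.arctan2(M[1,1],M[0,1]); print("twist",round(-(np.radians(float(sys.argv[4]))-y),3))
E
python3 go.py 0.42 -0.1 0.47 9.8
```

```text
t 0.72 tcp [ 0.3152 -0.4393  0.4745] yaw_y -31.83 tilt [-1.e-04  3.e-04 -1.e+00] q0,5 [-0.97  -0.415] F [0.5 0.4 0.5] gap 0.0878 gf 0.0
shift mm [343.5 -89.8   4.6]
twist -0.727
```

>>> {"op": "step_arm", "data": {
  "motion": [
    [60,-16,0,-0.15],
    [120,-32,0,-0.3],
    [180,-48,0,-0.45],
    [240,-64,0,-0.6],
    [300,-80,0,-0.73]
  ]
}}

```text
time_s: 1.35
tcp_pos: [0.4059, -0.1422, 0.4747]
orientation: [2.02, 2.406, 0.0]
ft_force: [0.7, 0.5, -0.6]
finger_gap: 0.0877
grip_force: 0.0
```

```bash
python3 go.py 0.4635 0.130 0.47 9.8
```

```text
t 1.35 tcp [ 0.4059 -0.1422  0.4747] yaw_y 9.97 tilt [ 2.e-04 -0.e+00 -1.e+00] q0,5 [-0.365 -0.539] F [ 0.7  0.5 -0.6] gap 0.0877 gf 0.0
shift mm [258.2 103.8   4.7]
twist 0.003
```

>>> {"op": "step_arm", "data": {
  "motion": [
    [55,22,0,0],
    [110,44,0,0],
    [165,66,0,0],
    [220,88,0,0],
    [258,104,0,0]
  ]
}}

```text
time_s: 1.98
tcp_pos: [0.4647, 0.1301, 0.4745]
orientation: [-2.023, -2.404, 0.0]
ft_force: [-0.2, -1.3, -0.1]
finger_gap: 0.0875
grip_force: 0.0
```

>>> {"op": "step_arm", "data": {
  "motion": [
    [0,0,0,0],
    [0,0,0,0]
  ]
}}

```text
time_s: 2.22
tcp_pos: [0.4644, 0.1275, 0.4743]
orientation: [-2.024, -2.402, 0.002]
ft_force: [0.0, -0.2, -0.7]
finger_gap: 0.0875
grip_force: 0.0
```

```bash
cat > w.py <<'E'
import sys,numpy as np,cv2
from station import env,viewer
from scipy.spatial.transform import Rotation as R
s=env.get_state();f=viewer.grab_frame("wrist")
T=np.eye(4);T[:3,:3]=R.from_rotvec(s["orientation"]).as_matrix();T[:3,3]=s["tcp_pos"]
n=sys.argv[1];cv2.imwrite(f"pics/{n}.png",f["color"]);np.savez(n+".npz",K=f["camera_matrix"],E=T@f["T_tool_cam"])
E_=T@f["T_tool_cam"];print(E_.round(4),f["camera_matrix"].round(1)[0])
for p in([.4635,.23,.2],[.4635,.23,.176],[.657,.052,.006]):
    q=np.linalg.inv(E_)@np.append(p,1);q=f["camera_matrix"]@q[:3];print(p,(q[:2]/q[2]).round(1))
E
python3 go.py .4635 .23 .47 9.8; python3 w.py w1
```

```text
t 2.23 tcp [0.4644 0.1275 0.4743] yaw_y 9.77 tilt [-1.e-03 -6.e-04 -1.e+00] q0,5 [0.243 0.073] F [ 0.  -0.2 -0.7] gap 0.0875 gf 0.0
shift mm [101.2  16.5   4.2]
twist -0.0
[[ 9.856e-01  1.631e-01  4.490e-02  4.514e-01]
 [ 1.692e-01 -9.507e-01 -2.597e-01  1.982e-01]
 [ 3.000e-04  2.636e-01 -9.646e-01  4.543e-01]
 [ 0.000e+00  0.000e+00  0.000e+00  1.000e+00]] [417.5   0.  315.6]
[0.4635, 0.23, 0.2] [345.9  76.5]
[0.4635, 0.23, 0.176] [343.2  81.3]
[0.657, 0.052, 0.006] [470.3 291.3]
```

View pics/w1.png

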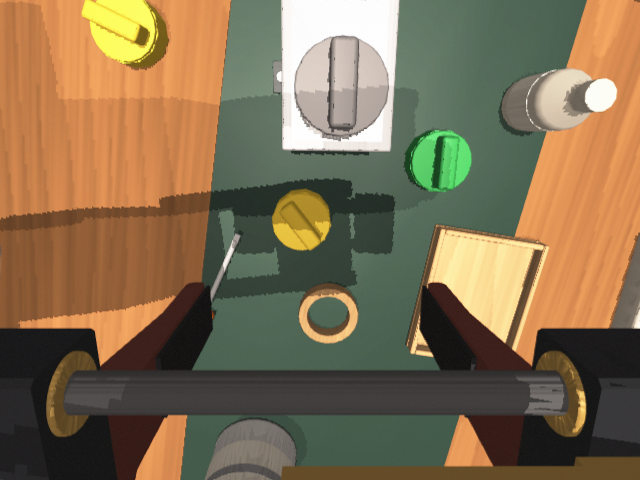

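The wing's top face is centred at about (344.5,80), against a predicted (346,77), and its edges are parallel to the tool's x axis. That confirms the pose to about 1 mm.

>>> {"op": "step_arm", "data": {
  "motion": [
    [50,7,4,0],
    [101,15,4,0],
    [101,15,50,0],
    [101,15,80,0],
    [101,15,80,0]
  ]
}}

```text
time_s: 2.9
tcp_pos: [0.4618, 0.2284, 0.3929]
orientation: [-2.025, -2.399, 0.007]
ft_force: [0.0, -0.4, 0.8]
finger_gap: 0.0876
grip_force: 0.0
```

```bash
python3 go.py .4628 .2295 .360 9.8
```

```text
t 2.9 tcp [0.4618 0.2284 0.3929] yaw_y 9.65 tilt [-0.0045 -0.0022 -1.    ] q0,5 [0.436 0.268] F [ 0.  -0.4  0.8] gap 0.0876 gf 0.0
shift mm [ 1.   1.3 32.8]
twist -0.003
```

>>> {"op": "step_arm", "data": {
  "motion": [
    [1,1,16,0],
    [1,1,31,0],
    [1,1,31,0]
  ]
}}

```text
time_s: 3.28
tcp_pos: [0.463, 0.2306, 0.3628]
orientation: [-2.025, -2.401, 0.003]
ft_force: [-0.3, -0.3, -0.1]
finger_gap: 0.0877
grip_force: 0.0
```

>>> {"op": "step_arm", "data": {
  "motion": [
    [0,0,0,0],
    [0,0,0,0],
    [0,0,0,0],
    [0,0,0,0],
    [0,0,0,0]
  ],
  "grip": 1,
  "force": 50
}}

```text
time_s: 3.9
tcp_pos: [0.4633, 0.231, 0.3638]
orientation: [2.025, 2.402, 0.0]
ft_force: [0.3, 0.1, 0.5]
finger_gap: 0.041
grip_force: 0.0
```

```bash
python3 go.py .4628 .2295 .360 9.8
```

```text
t 3.9 tcp [0.4633 0.231  0.3638] yaw_y 9.74 tilt [ 2.e-04  1.e-04 -1.e+00] q0,5 [0.439 0.269] F [0.3 0.1 0.5] gap 0.041 gf 0.0
shift mm [-1.4 -0.7  3.8]
twist -0.001
```

>>> {"op": "step_arm", "data": {
  "motion": [
    [-1,-0.5,3,0],
    [-1,-0.5,3,0],
    [-1,-0.5,3,0],
    [-1,-0.5,3,0],
    [-1,-0.5,3,0]
  ]
}}

```text
time_s: 4.53
tcp_pos: [0.4629, 0.2298, 0.3605]
orientation: [-2.025, -2.402, 0.001]
ft_force: [0.0, 0.3, -2.6]
finger_gap: 0.0153
grip_force: 50.0
```

```bash
python3 go.py .4628 .2295 .360 9.8
```

```text
t 4.53 tcp [0.4629 0.2298 0.3605] yaw_y 9.75 tilt [-3.e-04 -2.e-04 -1.e+00] q0,5 [0.438 0.268] F [ 0.   0.3 -2.6] gap 0.0153 gf 50.0
shift mm [-0.3 -0.1  0.5]
twist -0.001
```

Gripped: the gap is 15.3 mm at 50 N. Now I'll press down 7 mm.

>>> {"op": "step_arm", "data": {
  "motion": [
    [0,0,2,0],
    [0,0,4,0],
    [0,0,6,0],
    [0,0,7,0],
    [0,0,7,0]
  ]
}}

```text
time_s: 5.15
tcp_pos: [0.4629, 0.2299, 0.3547]
orientation: [-2.025, -2.402, -0.0]
ft_force: [-3.7, -2.6, 10.9]
finger_gap: 0.0156
grip_force: 50.0
```

>>> {"op": "step_arm", "data": {
  "motion": [
    [0,0,0,0],
    [0,0,0,0]
  ]
}}

```text
time_s: 5.4
tcp_pos: [0.4629, 0.2299, 0.3547]
orientation: [-2.025, -2.402, -0.0]
ft_force: [-4.2, -2.2, 10.8]
finger_gap: 0.0154
grip_force: 50.0
```

```bash
python3 go.py .4628 .2295 .3535 9.8
```

```text
t 5.4 tcp [0.4629 0.2299 0.3547] yaw_y 9.74 tilt [ 0.  0. -1.] q0,5 [0.438 0.268] F [-4.2 -2.2 10.8] gap 0.0154 gf 50.0
shift mm [-0.3 -0.1  1.2]
twist -0.001
```

>>> {"op": "step_arm", "data": {
  "motion": [
    [0,0,1.5,0],
    [0,0,2,0],
    [0,0,2,0]
  ]
}}

```text
time_s: 5.78
tcp_pos: [0.4629, 0.2299, 0.3528]
orientation: [2.025, 2.402, 0.0]
ft_force: [-4.6, -1.6, 11.7]
finger_gap: 0.0158
grip_force: 50.0
```

>>> {"op": "step_arm", "data": {
  "motion": [
    [0,0,0,-0.08],
    [0,0,0,-0.16],
    [0,0,0,-0.24],
    [0,0,0,-0.32],
    [0,0,0,-0.4]
  ]
}}

```text
time_s: 6.4
tcp_pos: [0.4634, 0.2303, 0.3532]
orientation: [1.504, 2.757, 0.004]
ft_force: [-1.4, 0.7, 12.1]
finger_gap: 0.0154
grip_force: 50.0
```

```bash
python3 go.py .4629 .2299 .353 89.8
```

```text
t 6.4 tcp [0.4634 0.2303 0.3532] yaw_y 32.79 tilt [ 0.0021  0.0015 -1.    ] q0,5 [ 0.438 -0.135] F [-1.4  0.7 12.1] gap 0.0154 gf 50.0
shift mm [-0.  -0.7  0.2]
twist -0.995
```

>>> {"op": "step_arm", "data": {
  "motion": [
    [0,0,0,-0.1],
    [0,0,0,-0.2],
    [0,0,0,-0.3],
    [0,0,0,-0.4],
    [0,0,0,-0.5]
  ]
}}

```text
time_s: 7.02
tcp_pos: [0.4627, 0.23, 0.3528]
orientation: [-0.774, -3.044, -0.0]
ft_force: [-4.8, -1.1, 11.6]
finger_gap: 0.0156
grip_force: 50.0
```

>>> {"op": "step_arm", "data": {
  "motion": [
    [0,0,0,-0.1],
    [0,0,0,-0.2],
    [0,0,0,-0.3],
    [0,0,0,-0.4],
    [0,0,0,-0.5]
  ]
}}

```text
time_s: 7.65
tcp_pos: [0.462, 0.2294, 0.3523]
orientation: [0.003, -3.139, 0.002]
ft_force: [-7.4, -4.3, 11.9]
finger_gap: 0.0156
grip_force: 50.0
```

>>> {"op": "step_arm", "data": {
  "motion": [
    [0,0,0,0],
    [0,0,0,0]
  ]
}}

```text
time_s: 7.9
tcp_pos: [0.4621, 0.2294, 0.3523]
orientation: [-0.001, -3.139, 0.002]
ft_force: [-6.9, -4.7, 12.9]
finger_gap: 0.0153
grip_force: 50.0
```

```bash
python3 go.py .4629 .2299 .353 89.8
```

```text
t 7.9 tcp [0.4621 0.2294 0.3523] yaw_y 89.97 tilt [-0.0028 -0.0016 -1.    ] q0,5 [ 0.438 -1.132] F [-6.9 -4.7 12.9] gap 0.0153 gf 50.0
shift mm [-0.8  0.5 -0.7]
twist 0.003
```

Turned 80°. Now I'll lift slowly at first, watching the force.

>>> {"op": "step_arm", "data": {
  "motion": [
    [0,0,-4,0],
    [0,0,-8,0],
    [0,0,-12,0],
    [0,0,-16,0],
    [0,0,-20,0]
  ]
}}

```text
time_s: 8.52
tcp_pos: [0.4623, 0.2294, 0.3711]
orientation: [-0.001, -3.139, 0.003]
ft_force: [-2.9, -4.3, -4.8]
finger_gap: 0.0157
grip_force: 50.0
```

>>> {"op": "step_arm", "data": {
  "motion": [
    [0,0,-12,0],
    [0,0,-24,0],
    [0,0,-36,0],
    [0,0,-50,0],
    [0,0,-50,0]
  ]
}}

```text
time_s: 9.15
tcp_pos: [0.4633, 0.2301, 0.4233]
orientation: [0.001, 3.139, 0.002]
ft_force: [0.1, 0.1, 0.2]
finger_gap: 0.0155
grip_force: 50.0
```

```bash
python3 go.py .54 .05 .425 90; python3 w.py w2
```

```text
t 9.15 tcp [0.4633 0.2301 0.4233] yaw_y 89.96 tilt [ 0.0028  0.0014 -1.    ] q0,5 [ 0.438 -1.132] F [0.1 0.1 0.2] gap 0.0155 gf 50.0
shift mm [ -76.8 -180.1   -1.8]
twist -0.001
[[ 1.300e-03  9.638e-01  2.667e-01  3.909e-01]
 [ 1.000e+00 -1.500e-03  6.000e-04  2.303e-01]
 [ 1.000e-03  2.667e-01 -9.638e-01  4.032e-01]
 [ 0.000e+00  0.000e+00  0.000e+00  1.000e+00]] [417.5   0.  315.6]
[0.4635, 0.23, 0.2] [314.8 274.6]
[0.4635, 0.23, 0.176] [314.8 260.4]
[0.657, 0.052, 0.006] [151.5 382.7]
```

View pics/w2.png

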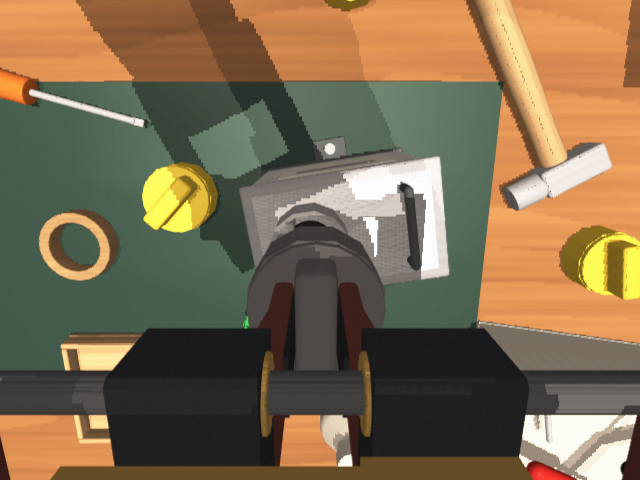

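The cap is held upright and is clear of the neck, which is visible at about (310,215). The tin hasn't moved. Next I'll move over the tray.

>>> {"op": "step_arm", "data": {
  "motion": [
    [-30,-28,0,0],
    [-75,-70,0,0],
    [-120,-110,0,0],
    [-160,-148,0,0],
    [-194,-178,0,0]
  ]
}}

```text
time_s: 9.82
tcp_pos: [0.658, 0.0499, 0.4207]
orientation: [-0.003, -3.14, 0.0]
ft_force: [0.5, -0.5, -1.2]
finger_gap: 0.0157
grip_force: 50.0
```

>>> {"op": "step_arm", "data": {
  "motion": [
    [0,0,20,0],
    [0,0,60,0],
    [0,0,110,0],
    [0,0,150,0],
    [0,0,170,0]
  ]
}}

```text
time_s: 10.45
tcp_pos: [0.6549, 0.0524, 0.2483]
orientation: [-0.0, -3.136, 0.0]
ft_force: [-0.6, 0.8, -0.1]
finger_gap: 0.0156
grip_force: 50.0
```

>>> {"op": "step_arm", "data": {
  "motion": [
    [0,0,0,0],
    [0,0,0,0]
  ]
}}

```text
time_s: 10.7
tcp_pos: [0.6573, 0.052, 0.2531]
orientation: [0.001, 3.139, 0.0]
ft_force: [0.9, -0.1, 0.8]
finger_gap: 0.0154
grip_force: 50.0
```

```bash
python3 go.py .657 .052 .2235 90
python3 - <<'E'
from station import viewer
import cv2
a=viewer.grab_frame("scene")["color"][190:350,150:350]; b=viewer.grab_frame("side")["color"][150:310,140:340]
cv2.imwrite("pics/p3.png",cv2.resize(cv2.hconcat([a,b]),None,fx=2,fy=2,interpolation=cv2.INTER_CUBIC))
E
```

```text
t 10.7 tcp [0.6573 0.052  0.2531] yaw_y 89.97 tilt [ 2.1e-03  2.0e-04 -1.0e+00] q0,5 [ 0.061 -1.509] F [ 0.9 -0.1  0.8] gap 0.0154 gf 50.0
shift mm [ 0.4  0.  29.6]
twist -0.001
```

View pics/p3.png

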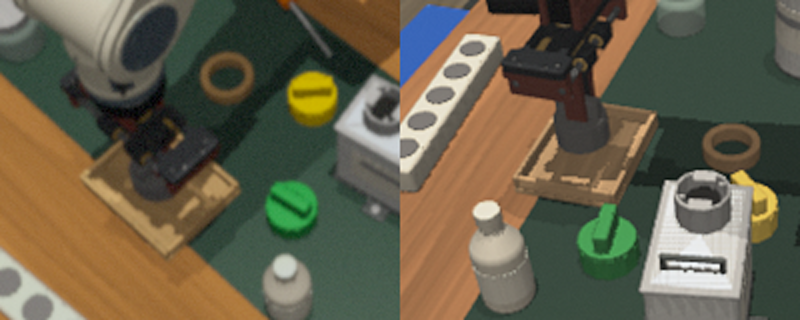

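The cap is over the middle of the tray, at about (155,180) in the left half and (582,135) in the right. I'll lower it gently, watching the force.

>>> {"op": "step_arm", "data": {
  "motion": [
    [0,0,8,0],
    [0,0,15,0],
    [0,0,20,0],
    [0,0,24,0],
    [0,0,24,0]
  ]
}}

```text
time_s: 11.42
tcp_pos: [0.6567, 0.0517, 0.2271]
orientation: [-0.001, -3.141, 0.0]
ft_force: [-0.4, 0.2, -1.7]
finger_gap: 0.0157
grip_force: 50.0
```

>>> {"op": "step_arm", "data": {
  "motion": [
    [0,0,1,0],
    [0,0,2,0],
    [0,0,3,0],
    [0,0,3,0]
  ]
}}

```text
time_s: 11.92
tcp_pos: [0.6568, 0.0517, 0.2246]
orientation: [-0.001, -3.141, 0.0]
ft_force: [0.5, 0.6, -1.5]
finger_gap: 0.0156
grip_force: 50.0
```

>>> {"op": "step_arm", "data": {
  "motion": [
    [0,0,0.5,0],
    [0,0,1,0],
    [0,0,1.5,0],
    [0,0,1.5,0]
  ]
}}

```text
time_s: 12.42
tcp_pos: [0.6568, 0.0517, 0.2235]
orientation: [0.001, 3.141, 0.0]
ft_force: [-1.2, -0.5, 3.3]
finger_gap: 0.0158
grip_force: 50.0
```

>>> {"op": "step_arm", "data": {
  "motion": [
    [0,0,0.5,0],
    [0,0,1,0],
    [0,0,1,0],
    [0,0,1,0]
  ]
}}

```text
time_s: 12.92
tcp_pos: [0.6568, 0.0517, 0.2234]
orientation: [0.001, 3.141, 0.0]
ft_force: [-4.7, 0.8, 11.2]
finger_gap: 0.0157
grip_force: 50.0
```

Firm contact at the expected height. Releasing.

>>> {"op": "step_arm", "data": {
  "motion": [
    [0,0,-0.7,0],
    [0,0,-0.7,0]
  ]
}}

```text
time_s: 13.18
tcp_pos: [0.6568, 0.0517, 0.2235]
orientation: [0.001, 3.141, 0.0]
ft_force: [-2.2, 0.1, 7.5]
finger_gap: 0.0161
grip_force: 50.0
```

>>> {"op": "step_arm", "data": {
  "motion": [
    [0,0,0,0],
    [0,0,0,0],
    [0,0,0,0],
    [0,0,0,0],
    [0,0,0,0]
  ],
  "grip": -0.2
}}

```text
time_s: 13.8
tcp_pos: [0.6568, 0.0517, 0.2228]
orientation: [-0.001, -3.141, -0.0]
ft_force: [0.1, -0.4, -0.3]
finger_gap: 0.0524
grip_force: 0.0
```

>>> {"op": "step_arm", "data": {
  "motion": [
    [0,0,-8,0],
    [0,0,-25,0],
    [0,0,-60,0],
    [0,0,-110,0],
    [0,0,-150,0]
  ]
}}

```text
time_s: 14.42
tcp_pos: [0.6569, 0.0517, 0.3764]
orientation: [0.001, 3.139, 0.0]
ft_force: [0.3, 0.1, -0.1]
finger_gap: 0.0531
grip_force: 0.0
```

>>> {"op": "step_arm", "data": {
  "motion": [
    [50,0,-20,0],
    [100,0,-40,0],
    [150,0,-50,0],
    [150,0,-50,0],
    [150,0,-50,0]
  ]
}}

```text
time_s: 15.05
tcp_pos: [0.5074, 0.0519, 0.4242]
orientation: [0.001, 3.139, 0.0]
ft_force: [0.4, 0.2, -0.4]
finger_gap: 0.0524
grip_force: 0.0
```

```bash
python3 go.py
python3 - <<'E'
from station import viewer
import cv2
a=viewer.grab_frame("scene")["color"][110:350,150:350]; b=viewer.grab_frame("side")["color"][100:340,180:380]
cv2.imwrite("pics/p4.png",cv2.resize(cv2.hconcat([a,b]),None,fx=2,fy=2,interpolation=cv2.INTER_CUBIC))
E
```

```text
t 15.05 tcp [0.5074 0.0519 0.4242] yaw_y 89.96 tilt [ 2.9e-03  2.0e-04 -1.0e+00] q0,5 [ 0.079 -1.491] F [ 0.4  0.2 -0.4] gap 0.0524 gf 0.0
```

View pics/p4.png

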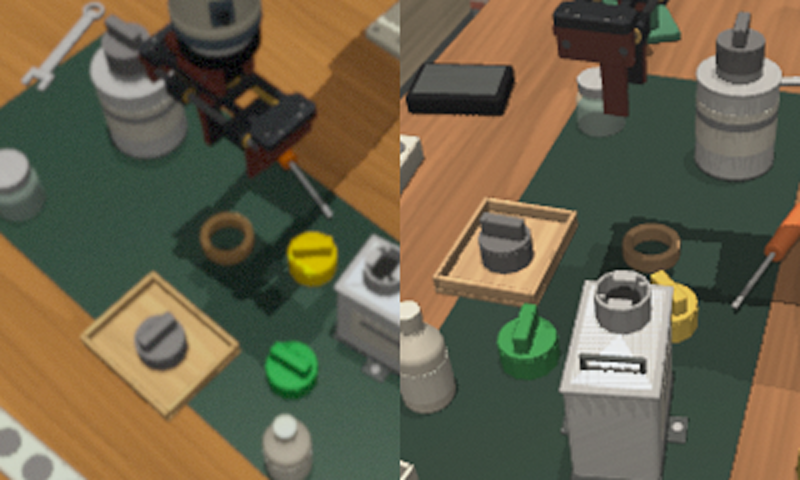

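The cap sits flat and upright in the tray, at about (162,342) in the left half and (505,245) in the right. The tin is open, the round can hasn't moved, and the gripper is clear of everything.

```bash
python3 -c "
from station import env
print(env.finish_job())"
```

```text
the job is handed in; nothing more can be done
None
```

The job is handed in at about 15 s of the 64 s allowed: the tin is open, its cap stands upright and flat on the tray floor, released, and the round can was left untouched.

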